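# Snap the sprung dust cap into the sauce canister's neck

## Task

Close the sauce canister for the night: take the grey dust cap by its two upright tabs, pinch them together, and fit it into the canister's neck. Press it down gently against the springy seal - the neck must not be pushed hard - and let the tabs spread so that the cap is caught under the rim and stays down, level, when you let go. Leave the salt mill and the tape roll alone.

Things in the scene. Friction and masses are not known exactly. Their poses are not given: they have to be found in the camera images.
- cap_mid (a point): Grey plastic dust cap, loose, upright, yaw within 0.7 rad, under 0.1 kg, 52 mm tall. This point: on its axis half-way up, 26 mm above its foot; z up, y from tab to tab. Round flange 75 mm across, 4 mm thick, its top 2 mm below this point. Two upright tabs at +y and -y, 18 mm wide (x), 6 mm thick, rise 28 mm above the flange; outer faces 52 mm apart free, 40 mm fully pinched.
- cap: The same cap; origin on its axis at its foot. Below the flange (underside at z = 20 mm): four guide ribs with rounded feet, outermost 26 mm from the axis, and at +y and -y a catch, one piece with the tab above it, 16 mm wide, at z = 0 to 8 mm; catches reach 30 mm from the axis when free, 24 mm when pinched.
- tab_a (a joint): how far the cap's +y tab is pushed inwards, m: 0 free, 0.006 fully pinched; its spring pushes outwards with 3.6 N free to 7.2 N pinched
- tab_b (a joint): the same for the -y tab
- canister: Steel sauce canister, fixed, round, 112 mm across, body 45 mm tall, small spigot low on one side. Origin on its axis at the table. A round neck 80 mm across rises from its top, screwed in more or less: the top of its steel rim is anywhere from 67 to 79 mm above the table, not reported, to be felt or seen. Mouth 54 mm across, rim 8 mm thick; below it the bore is 71 mm wide, 22 mm free depth or more.
- canister_axis (a point): Point on the canister's axis, 45 mm above the table. A black sprung seal ring (62 to 72 mm across) on the rim stands 7 mm above the rim when free; the cap's flange pushes it down: 2 N per mm, damped, solid at 6 mm (12 N). The catches are below the rim, free to spread, when it is down by over 3 mm (6 N); press to 8 to 11 N, then free the tabs. Over 25 N damages it.
- mill: a bystander: salt mill with a clear body and grey top, 44 mm across, 90 mm tall, loose; origin at the centre of its underside
- tape: a bystander: roll of tape lying flat, 52 mm across, 18 mm tall, loose; origin at the centre of its underside

How it is judged:
On the way, in this order (a step that is already met when the one before it is completed fails the run):
1. the cap is carried clear of the table (height (world z) of cap_mid above 0.092 m), for 0.1 s.
2. the cap, its tabs pinched, is pressed on the canister's neck with over 4 N (horizontal distance between cap_mid and canister_axis below 0.006 m and contact force between cap and canister above 4 N and value of joint each of tab_a, tab_b above 0.004 m), for 0.1 s.
At the end, for the whole second after the job is handed in: The cap sits in the canister's neck, caught under the rim: its axis within 4 mm of the canister's axis, upright within 0.06 rad, the point cap_mid 70 to 91 mm above the table, both tabs spread again (each within 2 mm of free), released and at rest (horizontal distance between cap_mid and canister_axis below 0.004 m and angle between cap_mid's own z axis and vertical below 0.06 rad and height (world z) of cap_mid between 0.07 and 0.091 m and value of joint each of tab_a, tab_b below 0.002 m and linear speed of cap below 0.02 m/s); the robot touches nothing.
It fails at once if the cap, not yet caught, is forced on the canister with more than 25 N (contact force between cap and canister above 25 N and (value of joint any of tab_a, tab_b above 0.002 m or height (world z) of cap_mid above 0.091 m)).
It fails at once if the cap is forced on the canister with more than 45 N, caught or not (contact force between cap and canister above 45 N).
It fails at once if the salt mill is moved by more than 20 mm (distance of mill from where it was at the start of the episode above 0.02 m).
It fails at once if the tape roll is moved by more than 20 mm (distance of tape from where it was at the start of the episode above 0.02 m).
It also fails if it takes over 45 s, if anything falls off the work surface, if the arm or the gripper's body presses on something with over 40 N, if the wrist force passes 120 N, or if a joint passes its speed limit or range.

## Robot

A 7-joint arm with a two-finger parallel gripper is mounted at the origin on a cart in front of the work surface, level with it; the furniture and walls round the work are solid. World frame = base frame: x ahead of the robot, y to its left, z up, the work surface at z = 0. Lengths are in m, angles in rad, forces in N, time in s.
With the tool pointing down it reaches from about 0.425 to 0.875 m from the base axis. Payload 9.9 kg.
Tool frame: the origin (TCP) lies midway between the tips of the shut fingers; the grasp point (between the pads) lies 19 mm behind it; z points along the fingers, y is the line along which they close (so a half turn about z gives the same grasp; the last joint's range is limited). The gripper opens to 85 mm and grips with 20 to 120 N. Pads are 22 mm wide; open, the fingers measure 114 mm over their backs; the gripper's body (76 mm by 85 mm) begins 54 mm behind the grasp point. The pads swing forward as they close: fully open they stand 13 mm farther back than shut.
Start: joints at [-1.228, 0.576, 0.025, 1.437, -0.015, 1.129, -0.057], TCP at [0.279, 0.614, 0.231] pointing down, gripper open.
Joint ranges: [-2.76, 2.76], [-0.34, 2.15], [-1.52, 1.57], [0.19, 2.46], [-1.09, 4.23], [0.17, 1.99], [-2.82, 2.82]. Speed limits (rad/s): [2.22, 2.22, 3.01, 3.01, 3.14, 3.14, 3.14].

## Interface

Orientations are given as a unit quaternion [w, x, y, z].
In Python, from cell import ctrl gives the robot as it stands.
- The arm moves only by the tool drive_tool, never from a script. Its arguments are lists of equal length, an entry for each row: "linear": the shift along the world's x, y, z in m, a list of three; "turn": the turn, a rotation vector about the world's x, y, z in degrees, a list of three; "fingers": the opening, from -1 (shut) to 1 (fully open). In form: {"linear": [[tx, ty, tz], ...], "turn": [[rx, ry, rz], ...], "fingers": [fingers, ...]}. A call has exactly 10 rows; each row is the pose to reach, as a shift and turn from the pose commanded when the call began; what a row does not reach only later rows make up. A row lasts 1/10 s, in which the tool goes at most 50 mm and 8.59 degrees, less where a joint would pass 70% of its speed; a pose out of reach is approached as far as the arm can. A call with a gripper value outside its range is refused whole. The fingers move at their own pace and stop on an object; "force" is the grip in N (left out, the last holds). Time passes only in rows, so rows that repeat a pose let the fingers close, or fill a call up. It gives the time, the measured TCP pose, the force, the opening and the grip force at its end, in the units of the state.
- ctrl.state(): the state, without advancing time (a new reading comes with each control period).
- ctrl.capture(name): name is "side" or "top"; returns the picture (400x640x3 uint8, red, green, blue); there is no depth.
- ctrl.get_calibration(name): a dict with "fx", "fy", "cx", "cy" (pixels), "dist" ([k1, k2, p1, p2, k3] as OpenCV has them; the pictures are not rectified), "rvec" (rotation vector, rad) and "tvec" (3), from world to camera coordinates, as OpenCV has them. Camera axes: x right, y down, z forward; pixel columns grow to the right and rows downward; lengths in m; the calibration is good to about 2 mm. A picture is of the moment at which its call begins. get_calibration takes no time and is no camera call.
- ctrl.sign_off(): hands the job in; it is judged then, once.
The state is a dict: "clock": time; "joint_pos": joint angles; "qd": joint speeds; "effort": joint torques, N m; "tool_pos": TCP position; "orientation": TCP orientation; "contact_force": force on the tool from outside, world axes, zero at the start; "ft_torque": the same for the moment, N m; "width": opening from 0.0 (shut) to 1.0 (fully open); "grip_force": force on a finger pad.
Only numpy, scipy, OpenCV 4.12 (cv2) and the standard library are available. Lean on these libraries where they do the work, as an engineer would, in place of code of your own. Each camera call takes 0.05 s, during which the arm holds its last target. There are 200 camera calls.

## Working session

There is one attempt and no reset: what is moved stays moved. The work goes in short steps, Python scripts to look and compute and a tool call to move; the robot and the scene stay as the last step left them, time stands still between calls to the robot, and variables do not carry over. Pictures are saved under pics/ and viewed, at most 10 in all, crops included, and the job is handed in when it is done.

Besides the shell and the picture viewer there is one more tool, called after "Emit:" as a command line: name --argument value ..., lists and objects as JSON in quotes. drive_tool: Moves the arm, as the interface text tells. Its arguments: {"type":"object","properties":{"linear":{"type":"array","items":{"type":"array","items":{"type":"number"}}},"turn":{"type":"array","items":{"type":"array","items":{"type":"number"}}},"fingers":{"type":"array","items":{"type":"number"}},"force":{"type":"number"}},"required":["linear","turn","fingers"]}

```bash
mkdir -p pics; cat > h.py <<'E'
import numpy as np, cv2
from cell import ctrl
def snap(n,f):
    im=ctrl.capture(n); cv2.imwrite(f'pics/{f}.png',im[:,:,::-1]); return im
def cal(n):
    c=ctrl.get_calibration(n); K=np.array([[c['fx'],0,c['cx']],[0,c['fy'],c['cy']],[0,0,1.]])
    return K,np.array(c['dist'],float),np.array(c['rvec'],float),np.array(c['tvec'],float)
def ray(n,px):
    K,d,r,t=cal(n); R=cv2.Rodrigues(r)[0]; p=cv2.undistortPoints(np.array([[px]],float),K,d)[0,0]
    return -R.T@t, R.T@np.array([*p,1.])
def atz(n,px,z):
    o,v=ray(n,px); return o+v*(z-o[2])/v[2]
def proj(n,P):
    K,d,r,t=cal(n); return cv2.projectPoints(np.array(P,float).reshape(-1,1,3),r,t,K,d)[0][:,0]
E
python3 - <<'E'
from h import *
for n in('top','side'):
    snap(n,n+'0'); o,v=ray(n,(320,200)); print(n,o.round(3),v.round(3))
s=ctrl.state(); print(s)
E
```

```text
top [ 0.341 -0.092  0.883] [ 0.241 -0.016 -0.97 ]
side [ 0.283 -0.748  0.537] [ 0.303  0.749 -0.589]
{'clock': 0.1, 'joint_pos': array([-1.22780673,  0.57645417,  0.02484664,  1.43783035, -0.01501763,
        1.12903927, -0.0564799 ]), 'qd': array([ 0.00014194, -0.00369276,  0.00195009, -0.00242675,  0.00127152,
       -0.00100229, -0.00092701]), 'effort': array([ 5.77730360e-03, -7.67309618e+01,  2.25727648e+00, -2.86607176e+01,
        1.56875839e-02,  8.61811219e-03,  8.50795573e-06]), 'tool_pos': array([0.27922976, 0.61407087, 0.23052252]), 'orientation': array([-1.32741792e-04,  2.11756584e-01,  9.77322133e-01, -7.61888757e-04]), 'contact_force': array([-0.37653439, -0.80847157, -0.20944565]), 'ft_torque': array([-0.04706228, -0.00748986, -0.00102094]), 'grip_force': 0.0, 'width': 0.993346484124863}
```

View pics/top0.png

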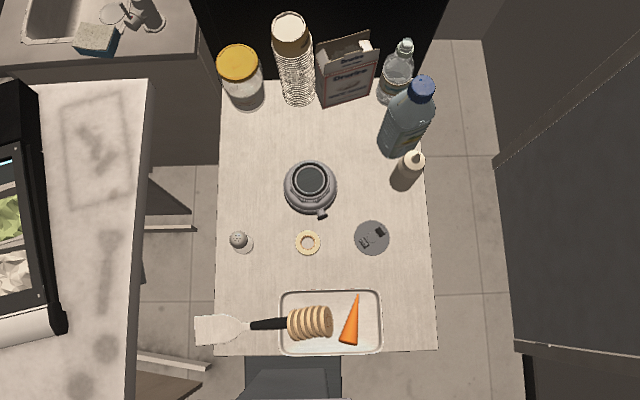

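View pics/side0.png

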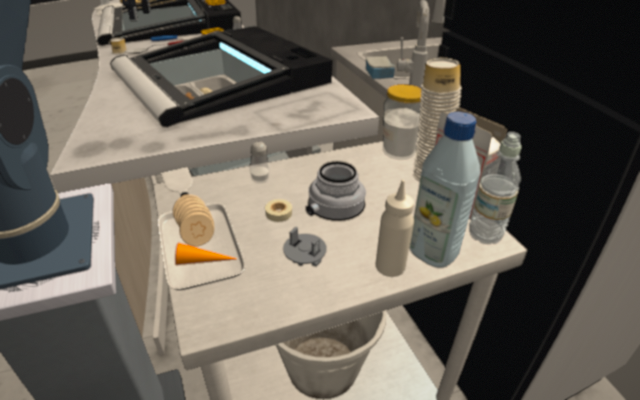

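The top view shows the canister at about (311,183), the cap at (371,238), the tape at (307,242) and the mill at (239,240). The side view has the cap at (304,248) and the canister at (337,190). Next I'll take enlarged crops.

```bash
python3 - <<'E'
from h import *
a=cv2.imread('pics/top0.png')[150:262,272:402]; b=cv2.imread('pics/side0.png')[150:275,270:380]
cv2.imwrite('pics/c1.png',cv2.resize(a,None,fx=6,fy=5.35714,interpolation=cv2.INTER_CUBIC) if 0 else cv2.resize(a,None,fx=5,fy=5,interpolation=cv2.INTER_CUBIC))
cv2.imwrite('pics/c2.png',cv2.resize(b,None,fx=4.8,fy=4.8,interpolation=cv2.INTER_CUBIC))
for n,px,z in(('top',(371,238),.03),('side',(304,248),.03),('top',(311,181),.075),('side',(339,175),.075),('top',(307,242),.015),('top',(239,240),.08)):print(n,px,atz(n,px,z).round(4))
E
```

```text
top (371, 238) [ 0.4701 -0.2089  0.03  ]
side (304, 248) [ 0.4692 -0.2208  0.03  ]
top (311, 181) [ 0.582  -0.0882  0.075 ]
side (339, 175) [ 0.5847 -0.0975  0.075 ]
top (307, 242) [ 0.4674 -0.0767  0.015 ]
top (239, 240) [0.4647 0.054  0.08  ]
```

View pics/c1.png

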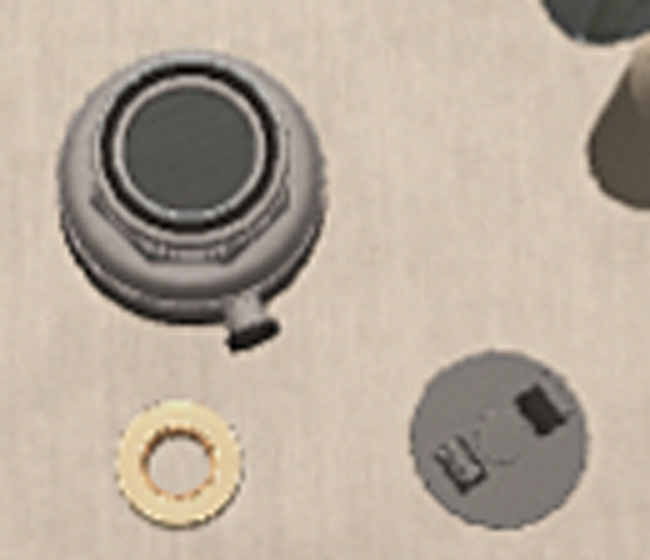

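View pics/c2.png

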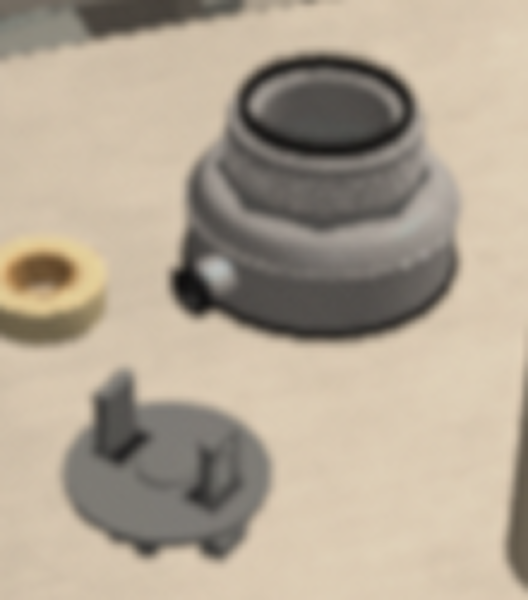

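The top crop shows the flange centre at about (499,439) and the tabs at (541,410) and (460,466). The seal ring centre is at (189,147) there. In the side crop the flange is at (167,470), the tab tops at (120,380) and (225,437), and the ring centre at (326,104).

```bash
cat >> h.py <<'E'
def tri(a,b):
    (o1,v1),(o2,v2)=ray('top',a),ray('side',b)
    s=np.linalg.lstsq(np.c_[v1,-v2],o2-o1,rcond=None)[0]; p,q=o1+v1*s[0],o2+v2*s[1]
    return (p+q)/2,np.linalg.norm(p-q)
E
python3 - <<'E'
from h import *
T=lambda u,v:((u+.5)/5-.5+272,(v+.5)/5-.5+150)
S=lambda u,v:((u+.5)/4.8-.5+270,(v+.5)/4.8-.5+150)
for n,a,b in(('flange',(499,439),(167,470)),('ring',(189,147),(326,104))):
    print(n,[x.round(4) for x in map(np.array,tri(T(*a),S(*b)))])
print('cap',atz('top',T(499,439),.024),atz('side',S(167,470),.024))
for z in(.074,.08,.086):print('can',z,atz('top',T(189,147),z),atz('side',S(326,104),z))
for z in(.052,.026):
  d=atz('top',T(460,466),z)-atz('top',T(541,410),z);print('yawT',np.arctan2(-d[0],d[1]),np.hypot(*d[:2]))
d=atz('side',S(120,378),.052)-atz('side',S(225,437),.052);print('yawS',np.arctan2(-d[0],d[1]),np.hypot(*d[:2]))
# render cap predicted tab outlines for yaw
c=(atz('top',T(499,439),.024)+atz('side',S(167,470),.024))/2
for yaw in(.5,.6,.7):
  y=np.array([-np.sin(yaw),np.cos(yaw),0]);x=np.array([np.cos(yaw),np.sin(yaw),0])
  P=[[c[0],c[1],z]+s*.023*y+e*.009*x for s in(1,-1) for z in(.024,.052) for e in(-1,1)]
  P=np.array([np.array([c[0],c[1],z])+s*.023*y+e*.009*x for s in(1,-1) for z in(.024,.052) for e in(-1,1)])
  print(yaw,((proj('top',P)-[272,150])*5).round().astype(int).tolist(),((proj('side',P)-[270,150])*4.8).round().astype(int).tolist())
E
```

```text
flange [array([ 0.473 , -0.2111,  0.0215]), np.float64(0.0007)]
ring [array([ 0.5865, -0.0851,  0.0755]), np.float64(0.0008)]
cap [ 0.47222749 -0.21066041  0.024     ] [ 0.47244193 -0.21366779  0.024     ]
can 0.074 [ 0.5865865  -0.08501854  0.074     ] [ 0.58794721 -0.08288084  0.074     ]
can 0.08 [ 0.5847672  -0.08506741  0.08      ] [ 0.58399737 -0.09150256  0.08      ]
can 0.086 [ 0.58294789 -0.08511628  0.086     ] [ 0.58004754 -0.10012427  0.086     ]
yawT 0.57107840562599 0.04031011737120701
yawT 0.5710784056259892 0.04157084195364556
yawS 0.5053088189025741 0.0483031184628504
0.5 [[465, 483], [442, 446], [473, 474], [449, 435], [559, 428], [536, 391], [570, 417], [546, 379]] [[99, 450], [132, 425], [96, 390], [131, 365], [196, 508], [229, 481], [196, 447], [230, 421]]
0.6 [[470, 487], [444, 451], [478, 477], [451, 441], [557, 422], [531, 387], [568, 411], [541, 375]] [[96, 454], [126, 427], [94, 394], [125, 367], [202, 505], [231, 477], [202, 445], [232, 416]]
0.7 [[475, 489], [445, 457], [483, 480], [453, 447], [555, 416], [526, 384], [566, 405], [536, 372]] [[95, 459], [121, 430], [93, 399], [119, 370], [208, 503], [232, 472], [208, 442], [233, 412]]
```

Emit:
drive_tool --linear '[[0, 0, 0.05], [0, 0, 0.1], [0.02, -0.03, 0.13], [0.05, -0.07, 0.15], [0.08, -0.11, 0.15], [0.11, -0.15, 0.15], [0.14, -0.19, 0.15], [0.165, -0.23, 0.15], [0.19, -0.27, 0.15], [0.21, -0.31, 0.15]]' --turn '[[0, 0, -8], [0, 0, -16], [0, 0, -24], [0, 0, -32], [0, 0, -40], [0, 0, -48], [0, 0, -56], [0, 0, -64], [0, 0, -72], [0, 0, -80]]' --fingers '[1, 1, 1, 1, 1, 1, 1, 1, 1, 1]' --force 50

```text
clock: 1.1
tool_pos: [0.4904, 0.3022, 0.381]
orientation: [0.0, 0.792, 0.61, -0.0]
contact_force: [0.1, -0.4, -0.5]
width: 1.0
grip_force: 0.0
```

Emit:
drive_tool --linear '[[0.02, -0.04, 0], [0.03, -0.085, 0], [0.04, -0.13, 0], [0.045, -0.175, 0], [0.045, -0.22, 0], [0.04, -0.265, -0.01], [0.03, -0.31, -0.03], [0.02, -0.355, -0.05], [0.01, -0.4, -0.07], [0, -0.44, -0.09]]' --turn '[[0, 0, -5], [0, 0, -10], [0, 0, -15], [0, 0, -20], [0, 0, -25], [0, 0, -30], [0, 0, -35], [0, 0, -40], [0, 0, -42.5], [0, 0, -42.5]]' --fingers '[1, 1, 1, 1, 1, 1, 1, 1, 1, 1]'

```text
clock: 2.1
tool_pos: [0.4885, -0.1374, 0.2905]
orientation: [0.0, 0.959, 0.284, 0.0]
contact_force: [1.5, 0.5, -0.0]
width: 1.001
grip_force: 0.0
```

Emit:
drive_tool --linear '[[-0.005, -0.03, -0.03], [-0.01, -0.06, -0.06], [-0.017, -0.076, -0.1], [-0.017, -0.076, -0.14], [-0.017, -0.076, -0.17], [-0.017, -0.076, -0.19], [-0.017, -0.076, -0.2], [-0.017, -0.076, -0.2], [-0.017, -0.076, -0.2], [-0.017, -0.076, -0.2]]' --turn '[[0, 0, 0], [0, 0, 0], [0, 0, 0], [0, 0, 0], [0, 0, 0], [0, 0, 0], [0, 0, 0], [0, 0, 0], [0, 0, 0], [0, 0, 0]]' --fingers '[1, 1, 1, 1, 1, 1, 1, 1, 1, 1]'

```text
clock: 3.1
tool_pos: [0.4731, -0.2118, 0.0924]
orientation: [0.0, 0.959, 0.284, 0.001]
contact_force: [-0.6, 0.5, 0.0]
width: 0.999
grip_force: 0.0
```

```bash
python3 - <<'E'
from h import *
s=ctrl.state();print(s['tool_pos'],s['orientation'],s['joint_pos'].round(2),s['contact_force'],s['width'])
a=snap('top','t1')[190:290,310:440]; b=snap('side','s1')[160:290,235:375]
a=cv2.resize(a,(520,400),interpolation=cv2.INTER_CUBIC);b=cv2.resize(b,(560,520),interpolation=cv2.INTER_CUBIC)[:400,:280] if 0 else cv2.resize(b,(430,400),interpolation=cv2.INTER_CUBIC)
b=b[:,:]; im=np.hstack([cv2.resize(a,(400,308)),cv2.resize(b,(331,308))]);cv2.imwrite('pics/m1.png',im[:,:,::-1])
E
```

```text
[ 0.47309756 -0.21177855  0.09235809] [4.87301280e-04 9.58676837e-01 2.84495852e-01 7.71170682e-04] [-0.02  0.59  0.54  2.03 -0.49  0.65 -0.16] [-0.64884659  0.48072953  0.00995883] 0.9991915541864764
```

View pics/m1.png

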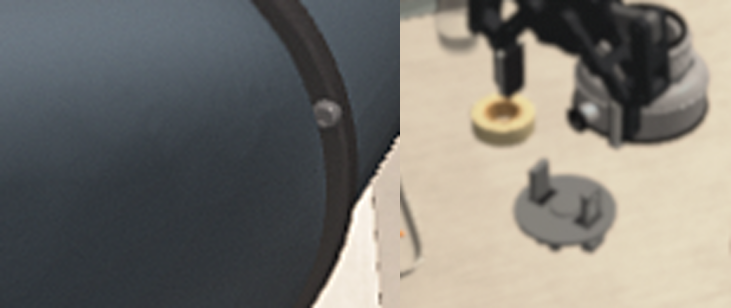

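The side view shows the fingers straddling the cap along its tab line, so I'll descend and pinch.

Emit:
drive_tool --linear '[[0, 0, -0.025], [0, 0, -0.045], [0, 0, -0.06], [0, 0, -0.068], [0, 0, -0.068], [0, 0, -0.068], [0, 0, -0.068], [0, 0, -0.068], [0, 0, -0.068], [0, 0, -0.068]]' --turn '[[0, 0, 0], [0, 0, 0], [0, 0, 0], [0, 0, 0], [0, 0, 0], [0, 0, 0], [0, 0, 0], [0, 0, 0], [0, 0, 0], [0, 0, 0]]' --fingers '[1, 1, 1, 1, 1, 0.6, 0.5, 0.4, 0.35, 0.3]'

```text
clock: 4.2
tool_pos: [0.4726, -0.2115, 0.0235]
orientation: [0.0, 0.959, 0.284, 0.0]
contact_force: [0.0, -0.6, 0.4]
width: 0.648
grip_force: 0.0
```

Emit:
drive_tool --linear '[[0, 0, 0], [0, 0, 0], [0, 0, 0], [0, 0, 0], [0, 0, 0], [0, 0, 0], [0, 0, 0], [0, 0, 0], [0, 0, 0], [0, 0, 0]]' --turn '[[0, 0, 0], [0, 0, 0], [0, 0, 0], [0, 0, 0], [0, 0, 0], [0, 0, 0], [0, 0, 0], [0, 0, 0], [0, 0, 0], [0, 0, 0]]' --fingers '[0.2, 0.1, 0.0, -0.1, -0.2, -0.3, -0.3, -0.3, -0.3, -0.3]'

```text
clock: 5.2
tool_pos: [0.4731, -0.212, 0.0247]
orientation: [0.0, 0.959, 0.284, 0.001]
contact_force: [-2.7, 0.9, 21.0]
width: 0.432
grip_force: 48.1
```

```bash
python3 - <<'E'
from h import *
s=ctrl.state();print(s['tool_pos'],s['orientation'],s['contact_force'],s['width'],s['grip_force'])
b=snap('side','s2')[170:290,235:375]
cv2.imwrite('pics/m2.png',cv2.resize(b,None,fx=5,fy=5,interpolation=cv2.INTER_CUBIC)[:,:,::-1])
E
```

```text
[ 0.47309241 -0.21202129  0.02471436] [4.78642852e-04 9.58763189e-01 2.84203765e-01 1.06674022e-03] [-2.71461787  0.91483966 21.02249189] 0.4317405324089181 48.09470772743225
```

View pics/m2.png

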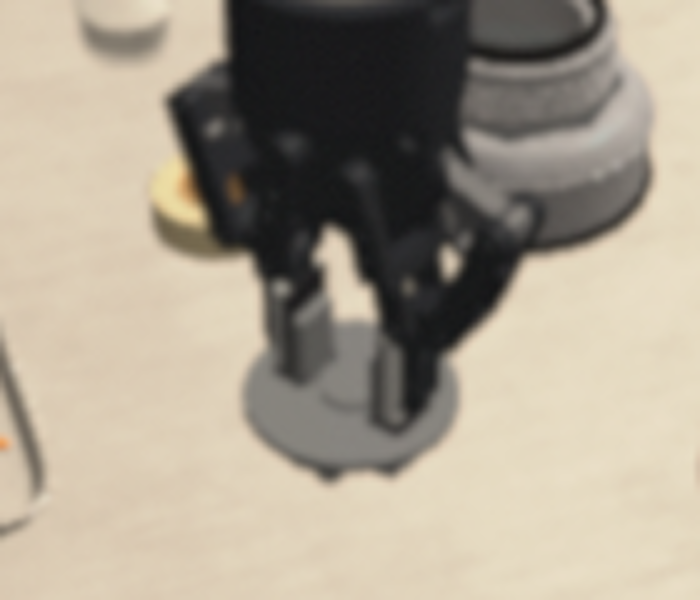

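The pads grip both tabs fully pinched, with the fingertips about at the flange. Now I'll lift.

Emit:
drive_tool --linear '[[0, 0, 0.01], [0, 0, 0.03], [0, 0, 0.055], [0, 0, 0.08], [0, 0, 0.1], [0, 0, 0.115], [0, 0, 0.12], [0, 0, 0.12], [0, 0, 0.12], [0, 0, 0.12]]' --turn '[[0, 0, 0], [0, 0, 0], [0, 0, 0], [0, 0, 0], [0, 0, 0], [0, 0, 0], [0, 0, 0], [0, 0, 0], [0, 0, 0], [0, 0, 0]]' --fingers '[-0.3, -0.3, -0.3, -0.3, -0.3, -0.3, -0.3, -0.3, -0.3, -0.3]'

```text
clock: 6.25
tool_pos: [0.472, -0.2113, 0.1425]
orientation: [-0.0, 0.959, 0.284, -0.001]
contact_force: [0.6, -0.1, -1.9]
width: 0.417
grip_force: 52.2
```

Emit:
drive_tool --linear '[[0.015, 0.017, 0], [0.035, 0.039, 0], [0.06, 0.067, 0], [0.085, 0.095, 0], [0.1, 0.112, 0], [0.11, 0.123, 0], [0.114, 0.127, 0], [0.114, 0.127, 0], [0.114, 0.127, 0], [0.114, 0.127, 0]]' --turn '[[0, 0, 0], [0, 0, 0], [0, 0, 0], [0, 0, 0], [0, 0, 0], [0, 0, 0], [0, 0, 0], [0, 0, 0], [0, 0, 0], [0, 0, 0]]' --fingers '[-0.3, -0.3, -0.3, -0.3, -0.3, -0.3, -0.3, -0.3, -0.3, -0.3]'

```text
clock: 7.25
tool_pos: [0.5856, -0.086, 0.1435]
orientation: [0.0, 0.959, 0.283, -0.0]
contact_force: [0.1, -0.0, 0.0]
width: 0.421
grip_force: 52.2
```

```bash
python3 - <<'E'
from h import *
s=ctrl.state();print(s['tool_pos'],s['orientation'],s['contact_force'],s['width'],s['grip_force'])
b=snap('side','s3')[95:225,270:400]
b=cv2.resize(b,None,fx=4.5,fy=4.5,interpolation=cv2.INTER_CUBIC)
cv2.imwrite('pics/m3.png',b[:,:,::-1])
E
```

```text
[ 0.58560548 -0.08598386  0.14346362] [ 1.25901569e-04  9.59008896e-01  2.83375888e-01 -1.68241472e-04] [ 0.07755333 -0.00020333  0.00721911] 0.42073961220002754 52.215596437454224
```

View pics/m3.png

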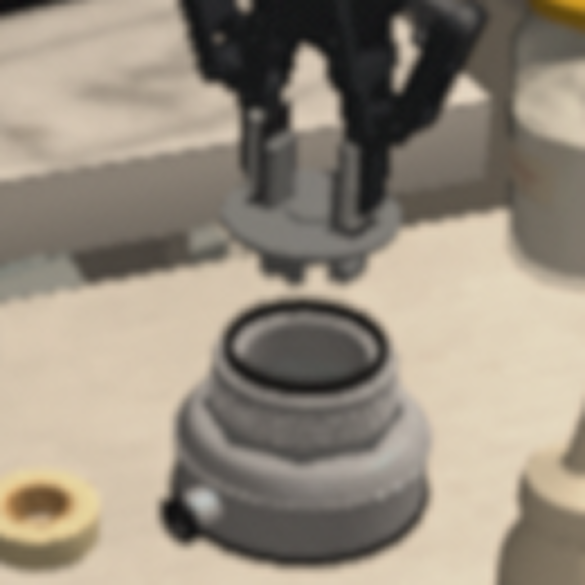

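The side view shows the held cap level, with its flange spanning x 221–401 and its front edge at row 258. The seal ring spans x 223–389 and rows 298–393. I'll fit circles to these extents.

```bash
python3 - <<'E'
from h import *
from scipy.optimize import least_squares
th=np.linspace(0,2*np.pi,181)
def ext(n,x,y,z,r,o,s):
    P=np.c_[x+r*np.cos(th),y+r*np.sin(th),0*th+z]; q=(proj(n,P)-o+.5)*s-.5
    return np.array([q[:,0].min(),q[:,0].max(),q[:,1].min(),q[:,1].max()])
o,s=[270,95],4.5
# flange bottom edge outlines front: use z known
f=least_squares(lambda p:(ext('side',p[0],p[1],.1415,.0375,o,s)-[221,401,0,258])[[0,1,3]],[.586,-.086]);print('cap',f.x,f.fun)
r=least_squares(lambda p:np.r_[ext('side',*p,.036,o,s)-[223,389,298,393],ext('top',*p,.036,[272,150],5)-[99,280,60,234]],[.586,-.086,.0755]);print('ring',r.x,r.fun.round(1))
for z in(.074,.0755,.078,.081):
  q=least_squares(lambda p:ext('side',*p,z,.036,o,s)-[223,389,298,393],[.586,-.086]);q2=least_squares(lambda p:ext('top',*p,z,.036,[272,150],5)-[99,280,60,234],[.586,-.086]);print(z,q.x,q2.x)
E
```

```text
cap [ 0.58580287 -0.08728972] [-1.7809317   1.78574974 -0.26128338]
ring [ 0.58660841 -0.08534871  0.07620352] [-2.   0.4  2.5 -2.2  1.5 -1.   0.8 -2.2]
0.074 [ 0.58838598 -0.08228334] [ 0.5869641  -0.08522642]
0.0755 [ 0.58740884 -0.08441364] [ 0.58651235 -0.08523832]
0.078 [ 0.58578041 -0.0879638 ] [ 0.58575947 -0.08525815]
0.081 [ 0.58382654 -0.09222344] [ 0.58485604 -0.08528195]
```

Emit:
drive_tool --linear '[[0.001, 0.0015, -0.005], [0.001, 0.0015, -0.015], [0.001, 0.0015, -0.025], [0.001, 0.0015, -0.033], [0.001, 0.0015, -0.039], [0.001, 0.0015, -0.043], [0.001, 0.0015, -0.045], [0.001, 0.0015, -0.045], [0.001, 0.0015, -0.045], [0.001, 0.0015, -0.045]]' --turn '[[0, 0, 0], [0, 0, 0], [0, 0, 0], [0, 0, 0], [0, 0, 0], [0, 0, 0], [0, 0, 0], [0, 0, 0], [0, 0, 0], [0, 0, 0]]' --fingers '[-0.3, -0.3, -0.3, -0.3, -0.3, -0.3, -0.3, -0.3, -0.3, -0.3]'

```text
clock: 8.3
tool_pos: [0.5876, -0.0831, 0.0986]
orientation: [0.0, 0.959, 0.284, 0.0]
contact_force: [0.7, 0.6, 0.1]
width: 0.418
grip_force: 52.2
```

Emit:
drive_tool --linear '[[0, 0, -0.0005], [0, 0, -0.001], [0, 0, -0.0015], [0, 0, -0.002], [0, 0, -0.0025], [0, 0, -0.003], [0, 0, -0.0035], [0, 0, -0.004], [0, 0, -0.0045], [0, 0, -0.005]]' --turn '[[0, 0, 0], [0, 0, 0], [0, 0, 0], [0, 0, 0], [0, 0, 0], [0, 0, 0], [0, 0, 0], [0, 0, 0], [0, 0, 0], [0, 0, 0]]' --fingers '[-0.3, -0.3, -0.3, -0.3, -0.3, -0.3, -0.3, -0.3, -0.3, -0.3]'

```text
clock: 9.3
tool_pos: [0.5871, -0.0836, 0.0933]
orientation: [0.0, 0.959, 0.284, -0.0]
contact_force: [-3.0, -3.7, 1.8]
width: 0.425
grip_force: 52.8
```

The sideways force is (-3.0, -3.7) N, so the ribs are leaning on the mouth edge. I'll yield that way.

Emit:
drive_tool --linear '[[-0.0003, -0.0004, 0], [-0.0006, -0.0008, 0], [-0.0008, -0.001, 0], [-0.0008, -0.001, 0], [-0.0008, -0.001, -0.0005], [-0.0008, -0.001, -0.001], [-0.0008, -0.001, -0.0015], [-0.0008, -0.001, -0.002], [-0.0008, -0.001, -0.0025], [-0.0008, -0.001, -0.0025]]' --turn '[[0, 0, 0], [0, 0, 0], [0, 0, 0], [0, 0, 0], [0, 0, 0], [0, 0, 0], [0, 0, 0], [0, 0, 0], [0, 0, 0], [0, 0, 0]]' --fingers '[-0.3, -0.3, -0.3, -0.3, -0.3, -0.3, -0.3, -0.3, -0.3, -0.3]'

```text
clock: 10.3
tool_pos: [0.5866, -0.084, 0.0907]
orientation: [-0.0, 0.959, 0.284, -0.0]
contact_force: [0.3, -0.9, -0.3]
width: 0.422
grip_force: 52.2
```

Emit:
drive_tool --linear '[[0, -0.0003, -0.0006], [0, -0.0003, -0.0012], [0, -0.0003, -0.0018], [0, -0.0003, -0.0024], [0, -0.0003, -0.003], [0, -0.0003, -0.0036], [0, -0.0003, -0.0042], [0, -0.0003, -0.0048], [0, -0.0003, -0.0054], [0, -0.0003, -0.006]]' --turn '[[0, 0, 0], [0, 0, 0], [0, 0, 0], [0, 0, 0], [0, 0, 0], [0, 0, 0], [0, 0, 0], [0, 0, 0], [0, 0, 0], [0, 0, 0]]' --fingers '[-0.3, -0.3, -0.3, -0.3, -0.3, -0.3, -0.3, -0.3, -0.3, -0.3]'

```text
clock: 11.3
tool_pos: [0.5866, -0.0843, 0.0848]
orientation: [-0.0, 0.959, 0.284, 0.0]
contact_force: [-0.8, 0.4, 0.6]
width: 0.421
grip_force: 52.4
```

Emit:
drive_tool --linear '[[0, 0, -0.0005], [0, 0, -0.001], [0, 0, -0.0015], [0, 0, -0.002], [0, 0, -0.0025], [0, 0, -0.003], [0, 0, -0.0035], [0, 0, -0.004], [0, 0, -0.004], [0, 0, -0.004]]' --turn '[[0, 0, 0], [0, 0, 0], [0, 0, 0], [0, 0, 0], [0, 0, 0], [0, 0, 0], [0, 0, 0], [0, 0, 0], [0, 0, 0], [0, 0, 0]]' --fingers '[-0.3, -0.3, -0.3, -0.3, -0.3, -0.3, -0.3, -0.3, -0.3, -0.3]'

```text
clock: 12.3
tool_pos: [0.5867, -0.0843, 0.0812]
orientation: [-0.0, 0.959, 0.284, 0.0]
contact_force: [-2.0, 1.1, 7.2]
width: 0.417
grip_force: 54.1
```

Emit:
drive_tool --linear '[[-0.0002, 0.0001, -0.0002], [-0.0002, 0.0001, -0.0004], [-0.0002, 0.0001, -0.0006], [-0.0002, 0.0001, -0.0008], [-0.0002, 0.0001, -0.0008], [-0.0002, 0.0001, -0.0008], [-0.0002, 0.0001, -0.0008], [-0.0002, 0.0001, -0.0008], [-0.0002, 0.0001, -0.0008], [-0.0002, 0.0001, -0.0008]]' --turn '[[0, 0, 0], [0, 0, 0], [0, 0, 0], [0, 0, 0], [0, 0, 0], [0, 0, 0], [0, 0, 0], [0, 0, 0], [0, 0, 0], [0, 0, 0]]' --fingers '[-0.3, -0.3, -0.3, -0.3, -0.3, -0.3, -0.3, -0.3, -0.3, -0.3]'

```text
clock: 13.3
tool_pos: [0.5867, -0.0843, 0.0805]
orientation: [0.0, 0.959, 0.284, 0.0]
contact_force: [-2.0, 1.5, 8.4]
width: 0.418
grip_force: 54.4
```

The slope is about 2 N/mm, so the flange is on the seal. I'll press to about 10 N, then open while following down to offset the pads' swing-back.

Emit:
drive_tool --linear '[[0, 0, -0.0004], [0, 0, -0.0008], [0, 0, -0.001], [0, 0, -0.001], [0, 0, -0.001], [0, 0, -0.0014], [0, 0, -0.002], [0, 0, -0.002], [0, 0, -0.002], [0, 0, -0.002]]' --turn '[[0, 0, 0], [0, 0, 0], [0, 0, 0], [0, 0, 0], [0, 0, 0], [0, 0, 0], [0, 0, 0], [0, 0, 0], [0, 0, 0], [0, 0, 0]]' --fingers '[-0.3, -0.3, -0.3, -0.3, -0.3, 1, 1, 1, 1, 1]'

```text
clock: 14.3
tool_pos: [0.5863, -0.0843, 0.0778]
orientation: [-0.0, 0.959, 0.284, -0.0]
contact_force: [-0.0, -0.4, -1.0]
width: 1.004
grip_force: 0.0
```

```bash
python3 - <<'E'
from h import *
s=ctrl.state();print(s['clock'],s['tool_pos'],s['contact_force'],s['width'],s['grip_force'])
b=snap('side','s4')[95:225,270:400]
b=cv2.resize(b,None,fx=4.5,fy=4.5,interpolation=cv2.INTER_CUBIC)
cv2.imwrite('pics/m4.png',b[:,:,::-1])
E
```

```text
14.3 [ 0.58634545 -0.08428395  0.07780042] [-0.03954094 -0.37063816 -1.01093009] 1.0040235869451395 0.0
```

View pics/m4.png

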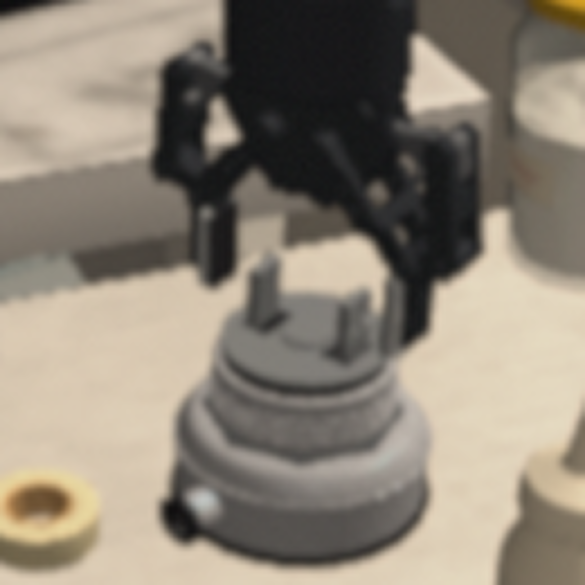

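The cap is seated level on the neck with both tabs spread and the fingers clear. I'll retreat straight up and check its height.

Emit:
drive_tool --linear '[[0, 0, 0.01], [0, 0, 0.03], [0, 0, 0.06], [0, 0, 0.09], [0, 0, 0.12], [0, 0, 0.14], [0, 0, 0.15], [0, 0, 0.15], [0, 0, 0.15], [0, 0, 0.15]]' --turn '[[0, 0, 0], [0, 0, 0], [0, 0, 0], [0, 0, 0], [0, 0, 0], [0, 0, 0], [0, 0, 0], [0, 0, 0], [0, 0, 0], [0, 0, 0]]' --fingers '[1, 1, 1, 1, 1, 1, 1, 1, 1, 1]'

```text
clock: 15.35
tool_pos: [0.5858, -0.084, 0.2268]
orientation: [-0.0, 0.959, 0.284, -0.001]
contact_force: [0.1, 0.2, 0.6]
width: 0.999
grip_force: 0.0
```

```bash
python3 - <<'E'
from h import *
s=ctrl.state();print(s['clock'],s['tool_pos'],s['contact_force'],s['width'])
b=snap('side','s5')[135:200,295:380]
b=cv2.resize(b,None,fx=9,fy=9,interpolation=cv2.INTER_CUBIC)
cv2.imwrite('pics/m5.png',b[:,:,::-1])
# expected pixels in this crop: flange-top front edge & tab tops for flange top z, yaw .57
c=np.array([.5866,-.0848]);u=np.array([-np.sin(.575),np.cos(.575)]);th=np.linspace(0,2*np.pi,181)
for zt in(.0735,.0755,.0775,.0795):
  q=lambda P:((proj('side',P)-[295,135]+.5)*9-.5)
  e=q(np.c_[c[0]+.0375*np.cos(th),c[1]+.0375*np.sin(th),0*th+zt])
  for h in(.020,.026): pass
  t=[q([*(c+k*u),zt+.028])[0].round().tolist() for k in(.020,.026,-.020,-.026)]
  print(zt,e.min(0).round(),e.max(0).round(),'inner pinched/outer free, +y then -y (mid faces):',t)
E
```

```text
15.35 [ 0.58580716 -0.08399958  0.2268077 ] [0.132457   0.24600628 0.58920732] 0.9987193991086745
0.0735 [209. 247.] [559. 436.] inner pinched/outer free, +y then -y (mid faces): [[311.0, 197.0], [288.0, 188.0], [469.0, 256.0], [493.0, 265.0]]
0.0755 [210. 240.] [560. 428.] inner pinched/outer free, +y then -y (mid faces): [[311.0, 189.0], [288.0, 180.0], [470.0, 247.0], [494.0, 256.0]]
0.0775 [210. 232.] [561. 420.] inner pinched/outer free, +y then -y (mid faces): [[311.0, 180.0], [288.0, 172.0], [470.0, 239.0], [494.0, 248.0]]
0.0795 [210. 224.] [561. 411.] inner pinched/outer free, +y then -y (mid faces): [[312.0, 172.0], [288.0, 164.0], [470.0, 231.0], [495.0, 240.0]]
```

View pics/m5.png

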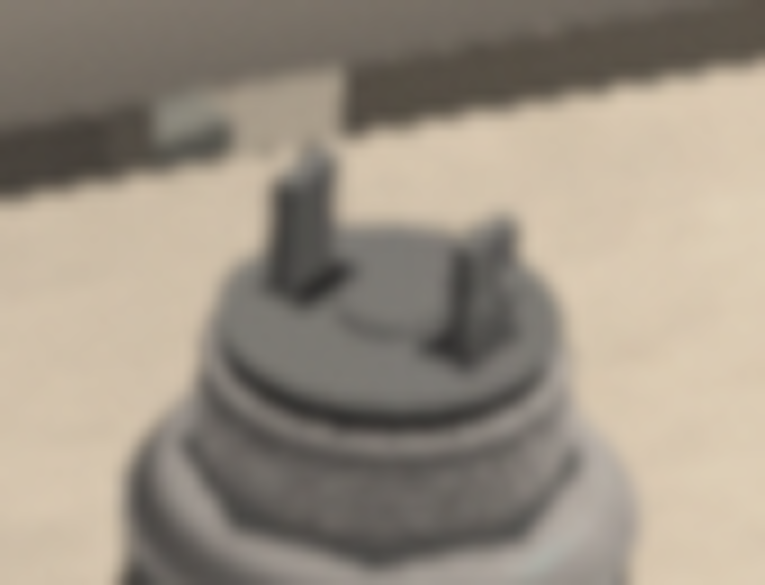

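The fit puts the flange top at about 79 mm, well below the free-seal height of about 85 mm, so the cap is caught. It is level and centred, and the tab spacing matches fully spread. Handing in.

```bash
python3 -c "
from cell import ctrl
print(ctrl.sign_off())"
```

```text
the job is handed in; nothing more can be done
None
```

The cap is in the canister's neck, level with both tabs spread and apparently caught under the rim; the last force read before I let go was 8.4 N, and the final press was meant to reach about 10 N. I handed the job in at about 15 s with the gripper clear and the mill and tape untouched, but the sign-off returned no verdict.

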